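# Load the orbital shaker

## Robot

A 6-joint arm with a two-finger parallel gripper is mounted at the origin on the work surface. World frame = base frame: x ahead of the robot, y to its left, z up, the work surface at z = 0. Lengths are in m, angles in rad, forces in N, time in s.
With the tool pointing down it reaches from about 0.3 to 0.85 m from the base axis. Payload 5.4 kg.
Tool frame: the origin (TCP) lies midway between the tips of the shut fingers; the grasp point (between the pads) lies 19 mm behind it; z points along the fingers, y is the direction in which the jaws open and shut (so a half turn about z gives the same grasp; the last joint's range is limited). The gripper opens to 85 mm and grips with 20 to 120 N. Pads are 22 mm wide; open, the fingers measure 114 mm over their backs; the gripper's body (76 mm by 85 mm) begins 54 mm behind the grasp point. The pads swing forward as they close: fully open they stand 13 mm farther back than shut.
Start: joints at [-1.54, 0.158, 1.597, -0, 1.386, -0.21], TCP at [0.137, -0.558, 0.231] pointing down, gripper open.
Joint ranges: [-2.91, 2.91], [-0.94, 2.29], [0.18, 2.7], [-1.29, 4.43], [0.17, 2.64], [-3, 3]. Speed limits (rad/s): [2.57, 2.57, 3.14, 3.14, 3.14, 3.14].

## Interface

Orientations are given as [roll, pitch, yaw] about the fixed x, y, z axes, in that order (R = Rz(yaw) Ry(pitch) Rx(roll)).
In Python, from bench import * gives the robot as it stands.
- The arm moves only by the tool play_rows, never from a script. Its arguments are lists of equal length, an entry for each row: "twist": the turn, a rotation vector about the tool's x, y, z in degrees, a list of three; "offset": the shift along the tool's x, y, z in m, a list of three; "hand": the gripper's target within -1 to 1 (fully open at 1, half-way at 0, shut at -1). In form: {"twist": [[ax, ay, az], ...], "offset": [[x, y, z], ...], "hand": [hand, ...]}. A call has 1 to 10 rows; each row is the pose to reach, as a shift and turn from the pose commanded when the call began, along the tool's axes at that moment; what a row does not reach only later rows make up. A row lasts 1/8 s, in which the tool goes at most 62.5 mm and 10.7 degrees, less where a joint would pass 70% of its speed; a pose out of reach is approached as far as the arm can. A call with a gripper value outside its range is refused whole. The fingers move at their own pace and stop on an object; "squeeze" is the grip in N (left out, the last holds). Time passes only in rows, so rows that repeat a pose let the fingers close. It gives the time, the measured TCP pose, the force and the opening at its end, in the units of the state.
- get_obs(): the state, without advancing time (a new reading comes with each control period).
- capture(name): name is "scene" or "top"; returns a dict with "pixels" (400x640x3 uint8, red, green, blue), "fx", "fy", "cx", "cy" (pixels), "eye" and "rotation" of the camera in the world. Camera axes: x right, y down, z forward; pixel columns grow to the right and rows downward; lengths in m; the calibration is good to about 2 mm. A picture is of the moment at which its call begins. There is no depth.
- hand_in(): hands the job in, once; it reports no verdict.
Trained networks look in the newest picture that a camera, given by its name, has taken for a name from the list of things; names that differ only in an ending like _2 or _b are one class to them, and where a whole thing is asked for, a point or a joint stands for the part that bears it (a point fixed in the world has none). Each returns a list of dicts, best first, with "score" (0 to 1); they miss things now and then, are a little off and sometimes report something else, mostly with a low value. They report only what shows in the picture. A call takes as long as a camera call. They do not tell look-alikes from the thing itself.
- look_for(camera, label): "centre" ([column, row] as shares, 0 to 1, of the picture: columns of its width, rows of its height, amid what is visible of it).
- regions_of(camera, label): "pixels" (400x640 bool, what is visible of it) and "centre" ([column, row] as shares, 0 to 1, of the picture: columns of its width, rows of its height, amid what is visible of it).
The state is a dict: "time": time; "joints": joint angles; "qd": joint speeds; "effort": joint torques, N m; "tool_pos": TCP position; "eef_rot": TCP orientation; "ft_force": force on the tool from outside, world axes, zero at the start; "torque": the same for the moment, N m; "opening": opening from 0.0 (shut) to 1.0 (fully open).
Only numpy, scipy, OpenCV 4.12 (cv2) and the standard library are available. Lean on these libraries where they do the work, as an engineer would, in place of code of your own. Each camera call takes 0.05 s, during which the arm holds its last target. There are 200 camera calls.

## Task

Load the orbital shaker for its next run: put each of the three conical amber flasks and the square amber bottle into the clamp on the shaker platform that is made for its size and shape, standing upright and fully down on the clamp's floor. They are glass: lower each one in gently, never drop one or tip it over.

Things in the scene. Friction and masses are not known exactly. Their poses are not given: they have to be found in the camera images.
- flask_large_center (a point): centre (half-way up, on its axis) of the largest conical amber flask with a ribbed blue screw cap, standing loose on the bench. Base 68 mm across, 112 mm tall with cap; walls taper from the base to a 29 mm neck that starts 76 mm above its underside; the cap, 36 mm across and 20 mm high, is its top and the place to grip it from above. z up along its axis
- flask_medium_center (a point): centre (half-way up, on its axis) of the middle-sized conical amber flask with a ribbed blue screw cap, standing loose on the bench. Base 51 mm across, 92 mm tall with cap; walls taper from the base to a 25 mm neck that starts 60 mm above its underside; the cap, 32 mm across and 18 mm high, is its top and the place to grip it from above. z up along its axis
- flask_small_center (a point): centre (half-way up, on its axis) of the smallest conical amber flask with a ribbed blue screw cap, standing loose on the bench. Base 40 mm across, 76 mm tall with cap; walls taper from the base to a 22 mm neck that starts 46 mm above its underside; the cap, 28 mm across and 16 mm high, is its top and the place to grip it from above. z up along its axis
- bottle_square_center (a point): centre (half-way up, on its axis) of the square amber bottle with a ribbed blue screw cap, standing loose on the bench. Body 52 x 52 mm with sides along its own x and y, straight to 64 mm above its underside, then a shoulder up to a 34 mm neck at 74 mm; 104 mm tall with cap; the round cap, 40 mm across and 20 mm high, is its top and the place to grip it from above. z up along its axis
- clamp_large: the largest round steel flask clamp, fixed upright on the shaker platform, for the largest conical flask. Origin: centre of its underside, on the platform; z up. Floor 3 mm thick (its top 3 mm above the origin); four upright arms stand on a circle 74 mm across inside, straight up to 24 mm above the origin, then flaring 9 mm outward up to 36 mm as a lead-in
- clamp_medium: the middle-sized round steel flask clamp, fixed upright on the shaker platform, for the middle-sized conical flask. Origin: centre of its underside, on the platform; z up. Floor 3 mm thick (its top 3 mm above the origin); four upright arms stand on a circle 57 mm across inside, straight up to 24 mm above the origin, then flaring 9 mm outward up to 36 mm as a lead-in
- clamp_small: the smallest round steel flask clamp, fixed upright on the shaker platform, for the smallest conical flask. Origin: centre of its underside, on the platform; z up. Floor 3 mm thick (its top 3 mm above the origin); four upright arms stand on a circle 46 mm across inside, straight up to 24 mm above the origin, then flaring 9 mm outward up to 36 mm as a lead-in
- clamp_square: the square steel bottle clamp, fixed upright on the shaker platform, for the square bottle. Origin: centre of its underside, on the platform; z up; its own x and y point at its four 30 mm wide arms. Floor 3 mm thick (its top 3 mm above the origin); the arms leave a 58 x 58 mm square between them, straight up to 24 mm above the origin, then flare 9 mm outward up to 36 mm as a lead-in. The bottle goes in with its sides facing the arms, in any of the four quarter turns
- shaker: the orbital shaker, fixed on the bench and switched off: white housing with a level dark grey metal platform, 250 mm (its x) by 280 mm (its y), whose top is 80 mm above the bench and carries the four clamps about 130 mm apart in x and 150 mm in y; a 60 mm deep, 42 mm high control panel juts out on its -x side, towards the robot. Origin: centre of its underside, on the bench; z up
Things that resemble listed ones, but are neither listed nor needed, are in the scene too. Leave any black look-alike of the part that bears flask_large_center alone. Leave any purple or yellow look-alike of the part that bears flask_small_center alone.

How it is judged:
At the end, for the whole second after the job is handed in: Each of the four vessels stands in its own clamp: its axis within 8 mm of the clamp's centre, its underside within 4 mm of the clamp's floor, tilted less than 0.08 rad, released and at rest (under 0.02 m/s) (horizontal distance between flask_large_center and clamp_large below 0.008 m and z of flask_large_center in the frame of clamp_large between 0.055 and 0.063 m and angle between each of flask_large_center, flask_medium_center, flask_small_center, bottle_square_center's own z axis and vertical below 0.08 rad and linear speed of each of flask_large, flask_medium, flask_small, bottle_square below 0.02 m/s and contact force between the fingers and flask_large below 0.1 N and horizontal distance between flask_medium_center and clamp_medium below 0.008 m and z of flask_medium_center in the frame of clamp_medium between 0.045 and 0.053 m and contact force between the fingers and flask_medium below 0.1 N and horizontal distance between flask_small_center and clamp_small below 0.008 m and z of flask_small_center in the frame of clamp_small between 0.037 and 0.045 m and contact force between the fingers and flask_small below 0.1 N and horizontal distance between bottle_square_center and clamp_square below 0.008 m and z of bottle_square_center in the frame of clamp_square between 0.051 and 0.059 m and contact force between the fingers and bottle_square below 0.1 N); the robot touches nothing.
It fails at once if a vessel tips over (more than about 40 degrees from upright) (angle between any of flask_large_center, flask_medium_center, flask_small_center, bottle_square_center's own z axis and vertical above 0.7 rad).
It fails at once if a vessel is dropped or flung (out of the fingers and faster than 0.45 m/s, a fall of about 10 mm) ((contact force between the fingers and flask_large below 0.05 N and linear speed of flask_large above 0.45 m/s) or (contact force between the fingers and flask_medium below 0.05 N and linear speed of flask_medium above 0.45 m/s) or (contact force between the fingers and flask_small below 0.05 N and linear speed of flask_small above 0.45 m/s) or (contact force between the fingers and bottle_square below 0.05 N and linear speed of bottle_square above 0.45 m/s)).
It also fails if it takes over 120 s, if anything falls off the work surface, if the arm or the gripper's body presses on something with over 40 N, if the wrist force passes 120 N, or if a joint passes its speed limit or range.

## Working session

There is one attempt and no reset: what is moved stays moved. The work goes in short steps, Python scripts to look and compute and a tool call to move; the robot and the scene stay as the last step left them, time stands still between calls to the robot, and variables do not carry over. Pictures are saved under pics/ and viewed, about 12 in all and at most 16, crops included, and the job is handed in when it is done.

Besides the shell and the picture viewer there is one more tool, called after "Request:" as name(argument=value, ...), one argument or row to a line, values as JSON. play_rows: Moves the arm, as the interface text tells. Its arguments: {"type":"object","properties":{"twist":{"type":"array"},"offset":{"type":"array"},"hand":{"type":"array"},"squeeze":{"type":"number"}},"required":["twist","offset","hand"]}

```bash
mkdir -p pics; ls
python3 - <<'E'
from bench import *
import cv2,numpy as np
o=get_obs();print({k:np.round(v,3) for k,v in o.items()})
for n in("scene","top"):
    c=capture(n);cv2.imwrite(f"pics/{n}0.png",c["pixels"][:,:,::-1])
    print(n,c["fx"],c["fy"],c["cx"],c["cy"],np.round(c["eye"],4),np.round(c["rotation"],4).tolist())
    for l in["flask_large_center","flask_medium_center","flask_small_center","bottle_square_center","clamp_large","clamp_medium","clamp_small","clamp_square","shaker"]:
        print(l,[(round(d["score"],2),int(d["centre"][0]*640),int(d["centre"][1]*400)) for d in look_for(n,l)])
E
```

```text
pics
{'time': np.float64(0.0), 'joints': array([-1.54 ,  0.159,  1.598, -0.   ,  1.386, -0.21 ]), 'qd': array([-0.002, -0.001, -0.   , -0.   , -0.001, -0.002]), 'effort': array([-2.0000e-03, -3.9601e+01, -3.3142e+01, -0.0000e+00,  8.0000e-03,
       -0.0000e+00]), 'tool_pos': array([ 0.137, -0.558,  0.23 ]), 'eef_rot': array([-3.14 , -0.   ,  0.241]), 'ft_force': array([-0.09 , -0.35 , -0.099]), 'torque': array([-0.021, -0.033, -0.03 ]), 'opening': np.float64(0.996)}
scene 442.19409646987515 442.19409646987515 320.1238946371312 201.39667087074898 [ 1.1305 -0.4057  0.7082] [-2.223, 0.0044, 0.9503]
flask_large_center [(0.78, 340, 208), (0.63, 372, 159)]
flask_medium_center [(0.75, 437, 206)]
flask_small_center [(0.81, 396, 181), (0.61, 403, 151), (0.57, 380, 140), (0.51, 371, 242)]
bottle_square_center [(0.7, 372, 240)]
clamp_large [(0.64, 212, 295)]
clamp_medium [(0.69, 206, 246)]
clamp_small [(0.95, 292, 271)]
clamp_square [(0.59, 268, 230), (0.56, 291, 270)]
shaker [(0.55, 250, 285)]
top 421.7828561767717 421.7828561767717 322.82198116335144 202.77664482704168 [0.4002 0.0741 1.0469] [-3.0829, -0.02, -1.5623]
flask_large_center [(0.91, 203, 252), (0.87, 294, 198)]
flask_medium_center [(0.67, 211, 145), (0.18, 453, 149)]
flask_small_center [(0.73, 162, 244), (0.61, 211, 200), (0.52, 167, 279)]
bottle_square_center [(0.61, 297, 144)]
clamp_large [(0.72, 452, 149)]
clamp_medium []
clamp_small [(0.62, 391, 134), (0.18, 383, 187)]
clamp_square [(0.58, 383, 190)]
shaker [(0.94, 407, 183)]
```

Run:
```python
import cv2
a=cv2.imread("pics/top0.png");cv2.imwrite("pics/top0b.png",cv2.resize(a[60:320,120:520],(800,520),interpolation=cv2.INTER_CUBIC))
a=cv2.imread("pics/scene0.png");cv2.imwrite("pics/scene0b.png",cv2.resize(a[100:350,150:490],(800,588),interpolation=cv2.INTER_CUBIC))
```

```text
(no output)
```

View pics/top0b.png

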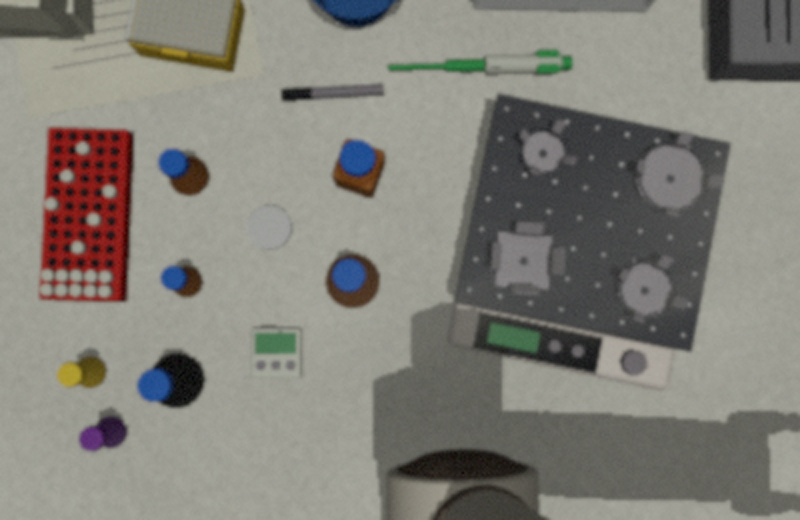

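View pics/scene0b.png

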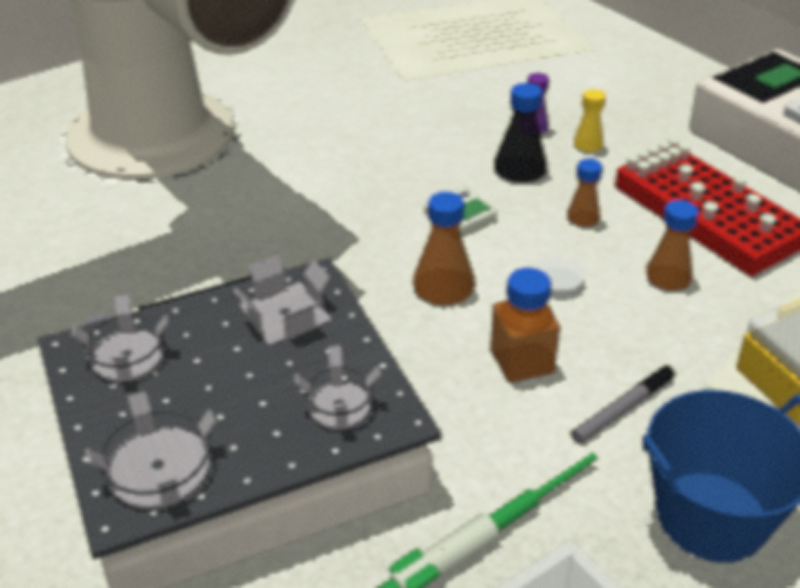

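```bash
cat > h.py <<'E'
from bench import *
import cv2,numpy as np
from scipy.spatial.transform import Rotation as Ro
from scipy.optimize import least_squares
def cam(n):
    c=capture(n);c["R"]=Ro.from_euler("xyz",c["rotation"]).as_matrix();return c
def proj(c,P):
    q=(np.atleast_2d(P)-c["eye"])@c["R"];return q[:,:2]/q[:,2:]*[c["fx"],c["fy"]]+[c["cx"],c["cy"]]
def back(c,uv,z):
    uv=np.atleast_2d(uv);d=np.c_[(uv-[c["cx"],c["cy"]])/[c["fx"],c["fy"]],np.ones(len(uv))]@c["R"].T
    return c["eye"]+d*((z-c["eye"][2])/d[:,2])[:,None]
def circ(x,y,z,r,n=40):
    t=np.linspace(0,2*np.pi,n);return np.c_[x+r*np.cos(t),y+r*np.sin(t),0*t+z]
def hullc(c,P):
    h=cv2.convexHull(proj(c,P).astype(np.float32));m=cv2.moments(h);return np.array([m["m10"],m["m01"]])/m["m00"]
def blue(c):
    h=cv2.cvtColor(c["pixels"],cv2.COLOR_RGB2HSV)
    m=((h[...,0]>100)&(h[...,0]<125)&(h[...,1]>140)&(h[...,2]>70)).astype(np.uint8)
    n,l,s,ce=cv2.connectedComponentsWithStats(m);return [(s[i,4],ce[i]) for i in range(1,n) if s[i,4]>40]
V={"L":(.112,.020,.018),"M":(.092,.018,.016),"S":(.076,.016,.014),"B":(.104,.020,.020)}
def capxy(c,uv,k,dz=0):
    H,h,r=V[k];x0=back(c,uv,H-h/2+dz)[0,:2]
    f=lambda p:hullc(c,np.r_[circ(*p,H+dz,r),circ(*p,H-h+dz,r)])-uv
    return least_squares(f,x0,diff_step=1e-3).x
E
python3 - <<'E'
from h import *
G={"scene":{"L":(340,185),"M":(437,190),"S":(400,172),"B":(374,222)},"top":{"L":(294,197),"M":(206,141),"S":(207,199),"B":(298,139)}}
for n in G:
    c=cam(n);b=blue(c);print([(int(a),np.round(x).astype(int).tolist()) for a,x in b])
    for k,g in G[n].items():
        a,uv=min(b,key=lambda t:np.linalg.norm(t[1]-g));print(n,k,a,uv.round(1),capxy(c,uv,k).round(4))
c=cam("top")
p=c["pixels"]
g=p.mean(2);
print("plat px",p[170,410],"clamp",p[148,455])
cs={"L":(455,148.5),"S":(391.5,136),"Q":(382,190.5),"M":(442.5,205)}
for k,u in cs.items(): print(k,back(c,u,.083).round(4))
A=cv2.resize(p[105:230,340:490],(800,667),interpolation=cv2.INTER_CUBIC)[:600]
B=cv2.resize(p[125:215,190:320],(800,554),interpolation=cv2.INTER_CUBIC)
cv2.imwrite("pics/A.png",A[:,:,::-1]);cv2.imwrite("pics/B.png",B[:,:,::-1])
E
```

```text
[(130, [373, 141]), (428, [617, 163]), (68, [400, 172]), (164, [339, 188]), (127, [439, 191]), (97, [633, 201]), (236, [374, 222]), (3578, [460, 299])]
scene L 164 [339.3 188.4] [0.4687 0.1194]
scene M 127 [438.8 191.1] [0.5966 0.3222]
scene S 68 [399.9 172. ] [0.4659 0.3217]
scene B 236 [374.2 222.2] [0.6028 0.1111]
[(1182, [41, 28]), (900, [298, 54]), (219, [298, 139]), (144, [207, 141]), (189, [294, 197]), (102, [207, 199]), (203, [197, 252]), (414, [619, 307]), (286, [620, 337])]
top L 189 [294. 197.] [0.468  0.1203]
top M 144 [206.6 141.2] [0.5959 0.3233]
top S 102 [206.9 198.6] [0.4649 0.3232]
top B 219 [298.2 138.7] [0.602  0.1129]
plat px [84 86 84] clamp [83 85 83]
L [[ 0.5862 -0.2506  0.083 ]]
S [[ 0.6136 -0.1027  0.083 ]]
Q [[ 0.4866 -0.0806  0.083 ]]
M [[ 0.4545 -0.2203  0.083 ]]
```

View pics/A.png

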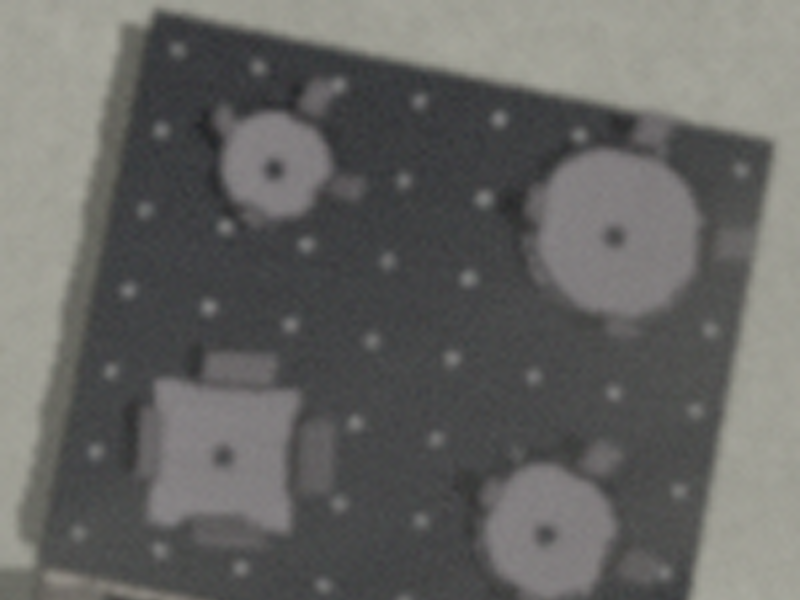

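View pics/B.png

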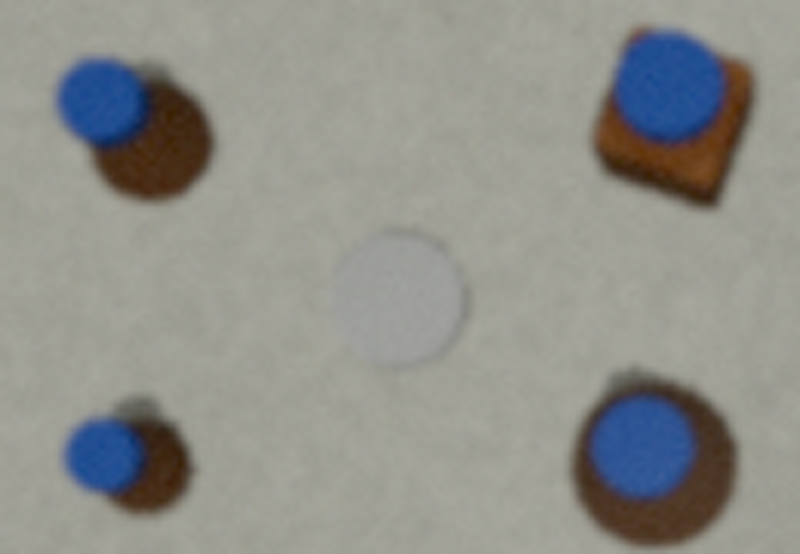

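Run:
```python
from h import *
T=cam("top");S=cam("scene")
off=np.array([340,105]);
for k,u in {"L":(615,236),"S":(274,168),"Q":(223,456),"M":(545,534)}.items():
    uv=(np.array(u)+.5)/[5.3333,5.336]-.5+off; print("top",k,uv.round(1),back(T,uv,.083)[0].round(4))
for k,u in {"L":(157,464),"S":(340,405),"M":(125,353)}.items():
    uv=(np.array(u)+.5)/[2.353,2.352]-.5+[150,100]; print("scene",k,uv.round(1),back(S,uv,.083)[0].round(4))
# clamp floors by brightness
p=T["pixels"].astype(float).mean(2); m=(cv2.GaussianBlur(p,(0,0),.7)>118).astype(np.uint8)
for k,(x,y) in {"L":(455,149),"S":(391,136),"Q":(381,190),"M":(442,205)}.items():
    w=np.zeros_like(m);r=24 if k=="L" else 18;w[y-r:y+r,x-r:x+r]=m[y-r:y+r,x-r:x+r]
    n,l,s,ce=cv2.connectedComponentsWithStats(w);i=1+s[1:,4].argmax();pts=np.argwhere(l==i)[:,::-1].astype(np.float32)
    W=back(T,pts,.083)[:,:2];print(k,s[i,4],W.mean(0).round(4))
    if k=="Q":
        r_=cv2.minAreaRect((W*1e3).astype(np.float32));print(r_)
        h4=[(158,382),(298,392),(288,528),(150,522)]
        C=back(T,(np.array(h4)+.5)/[5.3333,5.336]-.5+off,.083)[:,:2]
        print(C.round(4).tolist(),C.mean(0),[np.degrees(np.arctan2(*(C[(i+1)%4]-C[i])[::-1]))%90 for i in range(4)])
# bottle yaw
def hull(c,x,y,a):
    q=np.array([[1,1],[1,-1],[-1,-1],[-1,1]])*.026@np.array([[np.cos(a),np.sin(a)],[-np.sin(a),np.cos(a)]])+[x,y]
    P=np.r_[np.c_[q,q[:,:1]*0],np.c_[q,q[:,:1]*0+.064],circ(x,y,.104,.02),circ(x,y,.084,.02)]
    return P
for c,n,g in((T,"top",(300,145)),(S,"scene",(373,238))):
    I=c["pixels"].astype(int);h=cv2.cvtColor(c["pixels"],cv2.COLOR_RGB2HSV)
    M=((h[...,1]>90)).astype(np.uint8);nn,l=cv2.connectedComponents(M);M=l==l[g[1],g[0]]
    best=[]
    xs=.602 if n=="top" else .603; ys=.112
    for a in range(0,90,1):
      for dx in(-.002,0,.002):
       for dy in(-.002,0,.002):
        z=np.zeros(M.shape,np.uint8);P=hull(c,xs+dx,ys+dy,np.radians(a));hh=cv2.convexHull(proj(c,P).astype(np.float32));cv2.fillConvexPoly(z,np.round(hh*16).astype(np.int32),1,shift=4)
        best.append(((z&M).sum()/(z|M).sum(),a,dx,dy))
    print(n,M.sum(),sorted(best)[::-1][:4])
```

```text
top L [454.9 148.8] [ 0.5854 -0.2504  0.083 ]
top S [391.  136.1] [ 0.6134 -0.1015  0.083 ]
top Q [381.4 190.1] [ 0.4876 -0.0792  0.083 ]
top M [441.8 204.7] [ 0.4552 -0.2187  0.083 ]
scene L [216.4 297. ] [ 0.5854 -0.2512  0.083 ]
scene S [294.2 271.9] [ 0.6158 -0.1026  0.083 ]
scene M [202.8 249.8] [ 0.455  -0.2205  0.083 ]
L 624 [ 0.5873 -0.2518]
S 211 [ 0.6156 -0.1017]
Q 522 [ 0.4881 -0.079 ]
((487.5548095703125, -79.33350372314453), (55.88542175292969, 58.02661895751953), 87.1939926147461)
[[0.5194, -0.0511], [0.5157, -0.1118], [0.4568, -0.1073], [0.4588, -0.0478]] [ 0.48764497 -0.07948542] [np.float64(86.52595538568166), np.float64(85.70668459681397), np.float64(88.06480871420301), np.float64(86.85329281321532)]
M 362 [ 0.4563 -0.2204]
top 477 [(np.float64(0.723823975720789), 78, 0.002, 0), (np.float64(0.723823975720789), 78, 0, 0), (np.float64(0.7227272727272728), 72, 0, 0.002), (np.float64(0.7216338880484114), 81, -0.002, 0.002)]
scene 1030 [(np.float64(0.8348323793949305), 53, -0.002, 0), (np.float64(0.834281072298944), 55, -0.002, 0), (np.float64(0.8331963845521775), 52, -0.002, 0), (np.float64(0.8318440292445166), 54, -0.002, 0)]
```

Run:
```python
from h import *
T=cam("top");S=cam("scene")
for c,n,g in((T,"top",(300,145)),(S,"scene",(373,238))):
    I=c["pixels"].astype(int)
    D=(I.max(2)-I.min(2)>30)|(I.max(2)<70)
    M=cv2.morphologyEx(D.astype(np.uint8),cv2.MORPH_CLOSE,np.ones((3,3),np.uint8));nn,l=cv2.connectedComponents(M);M=l==l[g[1],g[0]]
    best=[];xs,ys=(.602,.113) if n=="top" else (.603,.111)
    for a in range(0,90,1):
      R=np.array([[np.cos(np.radians(a)),np.sin(np.radians(a))],[-np.sin(np.radians(a)),np.cos(np.radians(a))]])
      for dx in(-.002,0,.002):
       for dy in(-.002,0,.002):
        x,y=xs+dx,ys+dy;z=np.zeros(M.shape,np.uint8)
        q=np.array([[1,1],[1,-1],[-1,-1],[-1,1]])*.026@R+[x,y];o=q[:,:1]*0
        for P in (np.r_[np.c_[q,o],np.c_[q,o+.064]],np.r_[circ(x,y,.104,.02),circ(x,y,.084,.02)]):
            hh=cv2.convexHull(proj(c,P).astype(np.float32));cv2.fillConvexPoly(z,np.round(hh*16).astype(np.int32),1,shift=4)
        best.append((round((z&M).sum()/(z|M).sum(),3),a,dx,dy))
    print(n,M.sum(),sorted(best)[::-1][:8])
```

```text
top 502 [(np.float64(0.768), 85, 0, 0), (np.float64(0.768), 84, 0.002, 0), (np.float64(0.765), 83, 0, 0), (np.float64(0.765), 81, 0, 0), (np.float64(0.765), 71, 0, 0.002), (np.float64(0.765), 66, -0.002, -0.002), (np.float64(0.764), 87, -0.002, 0), (np.float64(0.764), 85, 0.002, 0)]
scene 1117 [(np.float64(0.901), 59, -0.002, 0.002), (np.float64(0.898), 60, 0, 0), (np.float64(0.898), 60, -0.002, 0.002), (np.float64(0.898), 59, 0, 0), (np.float64(0.896), 58, -0.002, 0.002), (np.float64(0.896), 57, -0.002, 0.002), (np.float64(0.895), 58, 0, 0), (np.float64(0.894), 57, 0, 0)]
```

Run:
```python
from h import *
out=[]
for n,(x0,y0),xy in(("top",(275,120),(.602,.113)),("scene",(345,205),(.602,.112))):
    c=cam(n);A=cv2.resize(c["pixels"][y0:y0+50,x0:x0+56],None,fx=7,fy=7,interpolation=cv2.INTER_CUBIC)[:,:,::-1].copy()
    for a,col in((70,(0,255,0)),(62,(0,0,255))):
      t=np.radians(a);R=np.array([[np.cos(t),np.sin(t)],[-np.sin(t),np.cos(t)]]);B=A.copy()
      q=np.array([[1,1],[1,-1],[-1,-1],[-1,1]])*.026@R+xy
      for z in(0,.064):
        u=(proj(c,np.c_[q,q[:,:1]*0+z])-[x0,y0]+.5)*7;cv2.polylines(B,[u.round().astype(np.int32)],True,col,1)
      out.append(B)
cv2.imwrite("pics/C.png",np.vstack([np.hstack(out[:2]),np.hstack(out[2:])])[:,:800][:,:])
```

```text
(no output)
```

View pics/C.png

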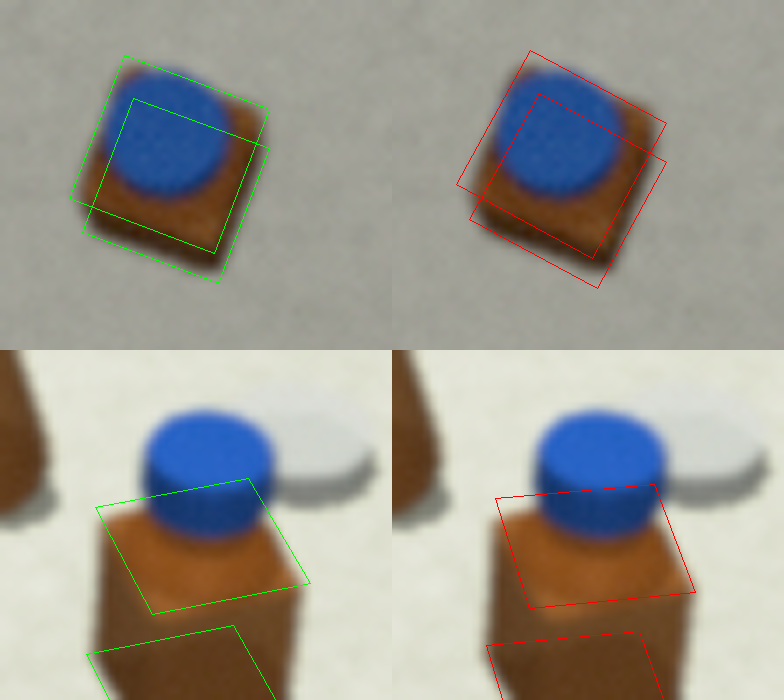

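Identified: the amber caps are at top-image pixels L (294,197), M (207,141), S (207,199) and bottle (298,139). I'm leaving the black (203,252), yellow (162,244) and purple (167,279) look-alikes alone. The crop confirms the amber bodies, and the two cameras agree to within 2 mm.

Request:
play_rows(
  twist=[
    [0, 0, 13.8],
    [0, 0, 13.8],
    [0, 0, 13.8],
    [0, 0, 13.8],
    [0, 0, 13.8],
    [0, 0, 13.8],
    [0, 0, 13.8],
    [0, 0, 13.8],
    [0, 0, 13.8],
    [0, 0, 13.8],
  ],
  offset=[
    [0.15, -0.1, -0.03],
    [0.25, -0.2, -0.03],
    [0.483, -0.579, -0.03],
    [0.483, -0.579, -0.03],
    [0.483, -0.579, -0.03],
    [0.483, -0.579, -0.03],
    [0.483, -0.579, -0.03],
    [0.483, -0.579, -0.03],
    [0.483, -0.579, -0.03],
    [0.483, -0.579, -0.03],
  ],
  hand=[0.5, 0.5, 0.5, 0.5, 0.5, 0.5, 0.5, 0.5, 0.5, 0.5],
  squeeze=40,
)

```text
time: 2.7
tool_pos: [0.4152, -0.0022, 0.2586]
eef_rot: [3.141, -0.002, -0.0]
ft_force: [1.6, -1.0, -0.2]
opening: 0.749
```

Request:
play_rows(
  twist=[
    [0, 0, 0],
    [0, 0, 0],
    [0, 0, 0],
    [0, 0, 0],
    [0, 0, 0],
    [0, 0, 0],
  ],
  offset=[
    [0.03, -0.06, 0.03],
    [0.053, -0.122, 0.07],
    [0.053, -0.122, 0.1],
    [0.053, -0.122, 0.1],
    [0.053, -0.122, 0.1],
    [0.053, -0.122, 0.1],
  ],
  hand=[0.5, 0.5, 0.5, 0.5, 0.5, 0.5],
)

```text
time: 3.45
tool_pos: [0.469, 0.1169, 0.1603]
eef_rot: [3.141, -0.004, -0.002]
ft_force: [0.4, 0.0, 0.2]
opening: 0.748
```

Run:
```python
from h import *
print(get_obs()["tool_pos"].round(4))
a=cv2.resize(capture("scene")["pixels"][120:260,260:440],(720,560),interpolation=cv2.INTER_CUBIC)
cv2.imwrite("pics/D.png",a[:,:,::-1])
```

```text
[0.469  0.1169 0.1603]
```

View pics/D.png

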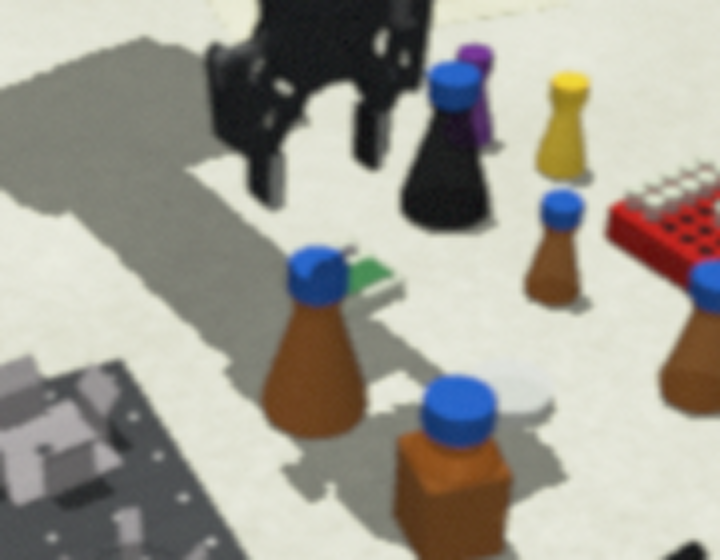

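The fingers sit directly over the large flask's cap: tips at about (268,195) and (372,160), cap at (318,270). I'll descend and grip.

Request:
play_rows(
  twist=[
    [0, 0, 0],
    [0, 0, 0],
    [0, 0, 0],
    [0, 0, 0],
    [0, 0, 0],
    [0, 0, 0],
    [0, 0, 0],
    [0, 0, 0],
  ],
  offset=[
    [0, -0.003, 0.025],
    [0, -0.003, 0.05],
    [0, -0.003, 0.07],
    [0, -0.003, 0.08],
    [0, -0.003, 0.08],
    [0, -0.003, 0.08],
    [0, -0.003, 0.08],
    [0, -0.003, 0.08],
  ],
  hand=[0.5, 0.5, 0.5, 0.5, 0.5, -1, -1, -1],
)

```text
time: 4.5
tool_pos: [0.4687, 0.1206, 0.0794]
eef_rot: [3.141, -0.002, 0.0]
ft_force: [0.2, -1.6, 5.9]
opening: 0.413
```

Request:
play_rows(
  twist=[
    [0, 0, 0],
    [0, 0, 0],
    [0, 0, 0],
    [0, 0, 0],
  ],
  offset=[
    [0, 0, 0],
    [0, 0, 0],
    [0, 0, 0],
    [0, 0, -0.01],
  ],
  hand=[-1, -1, -1, -1],
)

```text
time: 5.0
tool_pos: [0.4668, 0.1209, 0.0878]
eef_rot: [-3.141, 0.002, -0.0]
ft_force: [0.9, -0.3, -0.7]
opening: 0.409
```

Request:
play_rows(
  twist=[
    [0, 0, 0],
    [0, 0, 0],
    [0, 0, 0],
    [0, 0, 0],
    [0, 0, 0],
    [0, 0, 0],
    [0, 0, 0],
    [0, 0, 0],
    [0, 0, 0],
    [0, 0, 0],
  ],
  offset=[
    [0, 0, -0.03],
    [0, 0, -0.07],
    [0, 0.02, -0.11],
    [0.015, 0.06, -0.13],
    [0.03, 0.105, -0.13],
    [0.045, 0.15, -0.13],
    [0.06, 0.195, -0.13],
    [0.075, 0.24, -0.13],
    [0.09, 0.285, -0.13],
    [0.1, 0.32, -0.13],
  ],
  hand=[-1, -1, -1, -1, -1, -1, -1, -1, -1, -1],
)

```text
time: 6.25
tool_pos: [0.5677, -0.2008, 0.2181]
eef_rot: [-3.141, 0.0, -0.001]
ft_force: [1.6, 0.8, -0.3]
opening: 0.408
```

Request:
play_rows(
  twist=[
    [0, 0, 0],
    [0, 0, 0],
    [0, 0, 0],
    [0, 0, 0],
    [0, 0, 0],
    [0, 0, 0],
  ],
  offset=[
    [0.012, 0.03, 0],
    [0.018, 0.05, 0],
    [0.018, 0.05, 0],
    [0.018, 0.05, 0],
    [0.018, 0.05, 0],
    [0.018, 0.05, 0],
  ],
  hand=[-1, -1, -1, -1, -1, -1],
)

```text
time: 7.0
tool_pos: [0.5856, -0.2485, 0.2183]
eef_rot: [-3.142, -0.0, 0.001]
ft_force: [0.7, -0.9, -0.3]
opening: 0.408
```

Run:
```python
from h import *
o=get_obs();print(o["tool_pos"].round(4),o["opening"],o["ft_force"].round(1))
a=cv2.resize(capture("scene")["pixels"][190:350,120:320],(800,640),interpolation=cv2.INTER_CUBIC)[:600]
cv2.imwrite("pics/E.png",a[:,:,::-1])
```

```text
[ 0.5856 -0.2485  0.2183] 0.40754795158591467 [ 0.7 -0.9 -0.3]
```

View pics/E.png

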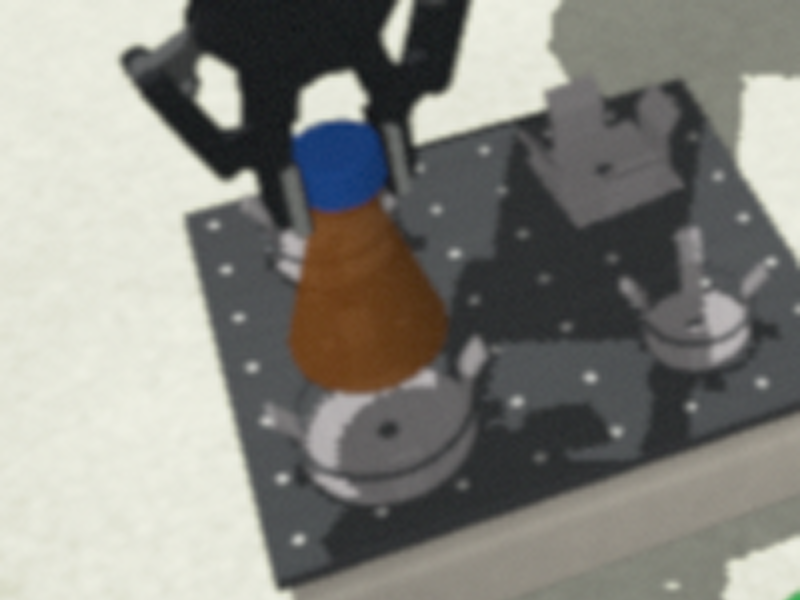

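The large flask hangs upright just above the large clamp, whose centre is at crop (388,430). A quick check of the cap offset before lowering.

```bash
cat >> h.py <<'E'
def caps(k,zpick):
    o=get_obs();p=o["tool_pos"];H,h,r=V[k];dz=p[2]-zpick
    for n in("scene","top"):
        c=cam(n);g=proj(c,[p[0],p[1],H-h/2+dz])[0];b=blue(c);a,uv=min(b,key=lambda t:np.linalg.norm(t[1]-g))
        print(n,a,uv.round(1),g.round(1),"cap",capxy(c,uv,k,dz).round(4),"tcp",p.round(4),"force",o["ft_force"].round(1),round(float(o["opening"]),3))
E
python3 -c "
from h import *
caps('L',.0794)"
```

```text
scene 396 [204.6 230.7] [203.5 231. ] cap [ 0.5855 -0.2467] tcp [ 0.5856 -0.2486  0.2183] force [ 0.8  0.1 -1. ] 0.408
top 218 [298.2 138.7] [480.9 133.6] cap [0.5708 0.1068] tcp [ 0.5856 -0.2486  0.2183] force [ 0.8  0.1 -1. ] 0.408
```

Request:
play_rows(
  twist=[
    [0, 0, 0],
    [0, 0, 0],
    [0, 0, 0],
    [0, 0, 0],
    [0, 0, 0],
    [0, 0, 0],
    [0, 0, 0],
    [0, 0, 0],
  ],
  offset=[
    [0.0005, 0.003, 0.008],
    [0.0005, 0.003, 0.018],
    [0.0005, 0.003, 0.028],
    [0.0005, 0.003, 0.036],
    [0.0005, 0.003, 0.044],
    [0.0005, 0.003, 0.05],
    [0.0005, 0.003, 0.053],
    [0.0005, 0.003, 0.053],
  ],
  hand=[-1, -1, -1, -1, -1, -1, -1, -1],
)

```text
time: 8.15
tool_pos: [0.5861, -0.2522, 0.165]
eef_rot: [-3.142, 0.0, -0.0]
ft_force: [-0.2, 0.8, -1.4]
opening: 0.407
```

Request:
play_rows(
  twist=[
    [0, 0, 0],
    [0, 0, 0],
    [0, 0, 0],
    [0, 0, 0],
  ],
  offset=[
    [0, 0, 0.001],
    [0, 0, 0.002],
    [0, 0, 0.003],
    [0, 0, 0.003],
  ],
  hand=[-1, -1, -1, -1],
)

```text
time: 8.65
tool_pos: [0.5863, -0.2523, 0.1624]
eef_rot: [3.141, -0.0, -0.0]
ft_force: [-0.2, 0.1, 0.9]
opening: 0.407
```

Request:
play_rows(
  twist=[
    [0, 0, 0],
    [0, 0, 0],
  ],
  offset=[
    [0, 0, 0.001],
    [0, 0, 0.001],
  ],
  hand=[-1, -1],
)

```text
time: 8.9
tool_pos: [0.5866, -0.2525, 0.1623]
eef_rot: [3.141, -0.001, -0.0]
ft_force: [-0.9, 0.8, 5.1]
opening: 0.409
```

Contact with the floor (5 N up). Release and rise.

Request:
play_rows(
  twist=[
    [0, 0, 0],
    [0, 0, 0],
    [0, 0, 0],
    [0, 0, 0],
    [0, 0, 0],
    [0, 0, 0],
    [0, 0, 0],
  ],
  offset=[
    [0, 0, 0],
    [0, 0, 0],
    [0, 0, 0],
    [0, 0, 0],
    [0, 0, -0.02],
    [0, 0, -0.06],
    [0, 0, -0.09],
  ],
  hand=[0, 0.2, 0.4, 0.5, 0.5, 0.5, 0.5],
)

```text
time: 9.78
tool_pos: [0.5868, -0.2526, 0.2548]
eef_rot: [3.14, -0.003, -0.0]
ft_force: [-0.4, -0.8, -0.5]
opening: 0.754
```

Request:
play_rows(
  twist=[
    [0, 0, 0],
    [0, 0, 0],
    [0, 0, 0],
    [0, 0, 0],
    [0, 0, 0],
    [0, 0, 0],
    [0, 0, 0],
    [0, 0, 0],
    [0, 0, 0],
    [0, 0, 0],
  ],
  offset=[
    [0, -0.03, 0],
    [0, -0.09, 0],
    [0, -0.15, 0],
    [0, -0.21, 0],
    [0, -0.27, 0],
    [0, -0.33, 0],
    [0, -0.39, 0],
    [0.005, -0.45, 0],
    [0.009, -0.51, 0.02],
    [0.009, -0.56, 0.05],
  ],
  hand=[0.5, 0.5, 0.5, 0.5, 0.5, 0.5, 0.5, 0.5, 0.5, 0.5],
)

```text
time: 11.02
tool_pos: [0.5965, 0.3106, 0.204]
eef_rot: [-3.14, -0.005, 0.001]
ft_force: [0.8, -0.4, -0.7]
opening: 0.748
```

Request:
play_rows(
  twist=[
    [0, 0, 0],
    [0, 0, 0],
    [0, 0, 0],
    [0, 0, 0],
    [0, 0, 0],
  ],
  offset=[
    [0, -0.015, 0.03],
    [0, -0.015, 0.07],
    [0, -0.015, 0.07],
    [0, -0.015, 0.07],
    [0, -0.015, 0.07],
  ],
  hand=[0.5, 0.5, 0.5, 0.5, 0.5],
)

```text
time: 11.65
tool_pos: [0.5969, 0.323, 0.1343]
eef_rot: [-3.14, -0.004, -0.001]
ft_force: [0.1, 0.5, 0.6]
opening: 0.755
```

Run:
```python
from h import *
o=get_obs();print(o["tool_pos"].round(4),o["opening"])
for n in("scene","top"):
    c=cam(n);g=proj(c,[.586,-.251,.185])[0];b=blue(c);a,uv=min(b,key=lambda t:np.linalg.norm(t[1]-g));print(n,"L cap",a,capxy(c,uv,"L",.083).round(4))
    for z in(.083,):
        c0=proj(c,[.586,-.251,.083])[0]
    if n=="scene":P=cv2.resize(c["pixels"][210:330,150:310],(640,480),interpolation=cv2.INTER_CUBIC)
cv2.imwrite("pics/F.png",P[:,:,::-1])
```

```text
[0.5969 0.323  0.1343] 0.7552730123843682
scene L cap 392 [ 0.5859 -0.2537]
top L cap 155 [ 0.5902 -0.2539]
```

View pics/F.png

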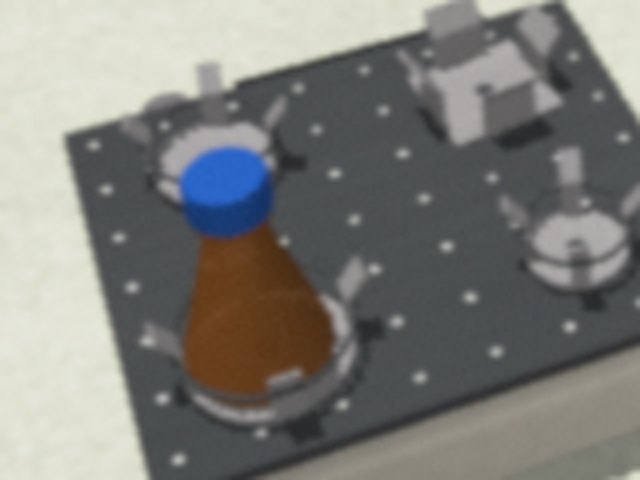

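The large flask stands upright and seated inside its clamp (body at crop (258,340), all four arms around it). Now the medium flask.

Request:
play_rows(
  twist=[
    [0, 0, 0],
    [0, 0, 0],
    [0, 0, 0],
    [0, 0, 0],
    [0, 0, 0],
    [0, 0, 0],
    [0, 0, 0],
    [0, 0, 0],
    [0, 0, 0],
    [0, 0, 0],
  ],
  offset=[
    [0, 0, 0.025],
    [0, 0, 0.05],
    [0, 0, 0.066],
    [0, 0, 0.074],
    [0, 0, 0.074],
    [0, 0, 0.074],
    [0, 0, 0.074],
    [0, 0, 0.074],
    [0, 0, 0.074],
    [0, 0, 0.074],
  ],
  hand=[0.5, 0.5, 0.5, 0.5, 0.5, -1, -1, -1, -1, -1],
)

```text
time: 13.0
tool_pos: [0.596, 0.323, 0.0584]
eef_rot: [-3.141, -0.002, -0.0]
ft_force: [0.1, -0.9, 4.5]
opening: 0.363
```

Request:
play_rows(
  twist=[
    [0, 0, 0],
    [0, 0, 0],
  ],
  offset=[
    [0, 0, 0],
    [0, 0, 0],
  ],
  hand=[-1, -1],
)

```text
time: 13.25
tool_pos: [0.596, 0.323, 0.0584]
eef_rot: [-3.141, -0.002, -0.0]
ft_force: [0.2, -0.6, 4.7]
opening: 0.364
```

Request:
play_rows(
  twist=[
    [0, 0, 0],
    [0, 0, 0],
    [0, 0, 0],
    [0, 0, 0],
    [0, 0, 0],
    [0, 0, 0],
    [0, 0, 0],
    [0, 0, 0],
    [0, 0, 0],
    [0, 0, 0],
  ],
  offset=[
    [0, 0, -0.02],
    [0, 0, -0.06],
    [-0.01, 0.02, -0.1],
    [-0.02, 0.07, -0.13],
    [-0.035, 0.125, -0.14],
    [-0.05, 0.18, -0.14],
    [-0.065, 0.235, -0.14],
    [-0.08, 0.29, -0.14],
    [-0.095, 0.345, -0.14],
    [-0.11, 0.4, -0.14],
  ],
  hand=[-1, -1, -1, -1, -1, -1, -1, -1, -1, -1],
)

```text
time: 14.5
tool_pos: [0.4844, -0.0787, 0.198]
eef_rot: [3.141, -0.001, 0.0]
ft_force: [0.1, -0.6, -1.1]
opening: 0.363
```

Request:
play_rows(
  twist=[
    [0, 0, 0],
    [0, 0, 0],
    [0, 0, 0],
    [0, 0, 0],
    [0, 0, 0],
    [0, 0, 0],
    [0, 0, 0],
  ],
  offset=[
    [-0.014, 0.05, 0],
    [-0.024, 0.095, 0],
    [-0.028, 0.125, 0],
    [-0.0305, 0.1415, 0],
    [-0.0305, 0.1415, 0],
    [-0.0305, 0.1415, 0],
    [-0.0305, 0.1415, 0],
  ],
  hand=[-1, -1, -1, -1, -1, -1, -1],
)

```text
time: 15.38
tool_pos: [0.4549, -0.2176, 0.1971]
eef_rot: [-3.141, 0.0, 0.002]
ft_force: [1.1, 0.1, -0.8]
opening: 0.358
```

```bash
python3 -c "
from h import *
caps('M',.0584)"
```

```text
scene 218 [193.1 194.8] [191.9 194.6] cap [ 0.4565 -0.2159] tcp [ 0.4549 -0.2176  0.1971] force [ 1.1  0.1 -0.8] 0.358
top 184 [473.2 138.1] [462.4 201.1] cap [ 0.5807 -0.2404] tcp [ 0.4549 -0.2176  0.1971] force [ 1.1  0.1 -0.8] 0.358
```

Request:
play_rows(
  twist=[
    [0, 0, 0],
    [0, 0, 0],
    [0, 0, 0],
    [0, 0, 0],
    [0, 0, 0],
    [0, 0, 0],
    [0, 0, 0],
    [0, 0, 0],
  ],
  offset=[
    [0, 0.0005, 0.008],
    [0, 0.0005, 0.018],
    [0, 0.0005, 0.028],
    [0, 0.0005, 0.036],
    [0, 0.0005, 0.044],
    [0, 0.0005, 0.05],
    [0, 0.0005, 0.053],
    [0, 0.0005, 0.053],
  ],
  hand=[-1, -1, -1, -1, -1, -1, -1, -1],
)

```text
time: 16.48
tool_pos: [0.4546, -0.2192, 0.144]
eef_rot: [-3.141, 0.0, -0.0]
ft_force: [0.2, 0.5, -0.3]
opening: 0.36
```

Request:
play_rows(
  twist=[
    [0, 0, 0],
    [0, 0, 0],
    [0, 0, 0],
    [0, 0, 0],
  ],
  offset=[
    [0, 0, 0.001],
    [0, 0, 0.002],
    [0, 0, 0.002],
    [0, 0, 0.002],
  ],
  hand=[-1, -1, -1, -1],
)

```text
time: 16.98
tool_pos: [0.4546, -0.2192, 0.1422]
eef_rot: [3.142, -0.0, -0.0]
ft_force: [-0.6, -0.2, -0.5]
opening: 0.362
```

Request:
play_rows(
  twist=[
    [0, 0, 0],
    [0, 0, 0],
    [0, 0, 0],
  ],
  offset=[
    [0, 0, 0.001],
    [0, 0, 0.002],
    [0, 0, 0.002],
  ],
  hand=[-1, -1, -1],
)

```text
time: 17.35
tool_pos: [0.4551, -0.2195, 0.1414]
eef_rot: [3.141, -0.001, 0.0]
ft_force: [-2.1, 1.5, 6.5]
opening: 0.362
```

Request:
play_rows(
  twist=[
    [0, 0, 0],
    [0, 0, 0],
    [0, 0, 0],
    [0, 0, 0],
    [0, 0, 0],
    [0, 0, 0],
    [0, 0, 0],
  ],
  offset=[
    [0, 0, 0],
    [0, 0, 0],
    [0, 0, 0],
    [0, 0, 0],
    [0, 0, -0.02],
    [0, 0, -0.06],
    [0, 0, -0.09],
  ],
  hand=[0, 0.2, 0.4, 0.4, 0.4, 0.4, 0.4],
)

```text
time: 18.23
tool_pos: [0.4548, -0.2193, 0.2317]
eef_rot: [3.141, -0.001, -0.0]
ft_force: [-0.3, 0.4, 0.7]
opening: 0.703
```

Request:
play_rows(
  twist=[
    [0, 0, 0],
    [0, 0, 0],
    [0, 0, 0],
    [0, 0, 0],
    [0, 0, 0],
    [0, 0, 0],
    [0, 0, 0],
    [0, 0, 0],
    [0, 0, 0],
    [0, 0, 0],
  ],
  offset=[
    [0, -0.03, 0],
    [0, -0.09, 0],
    [0, -0.15, 0],
    [0, -0.21, 0],
    [0, -0.27, 0],
    [0, -0.33, 0],
    [0, -0.39, 0],
    [0.005, -0.45, 0],
    [0.0105, -0.5, 0.02],
    [0.0105, -0.535, 0.05],
  ],
  hand=[0.4, 0.4, 0.4, 0.4, 0.4, 0.4, 0.4, 0.4, 0.4, 0.4],
)

```text
time: 19.48
tool_pos: [0.4658, 0.3184, 0.1805]
eef_rot: [-3.14, -0.003, 0.001]
ft_force: [0.5, -0.4, -0.4]
opening: 0.695
```

Request:
play_rows(
  twist=[
    [0, 0, 0],
    [0, 0, 0],
    [0, 0, 0],
    [0, 0, 0],
    [0, 0, 0],
  ],
  offset=[
    [0, -0.007, 0.03],
    [0, -0.007, 0.065],
    [0, -0.007, 0.065],
    [0, -0.007, 0.065],
    [0, -0.007, 0.065],
  ],
  hand=[0.4, 0.4, 0.4, 0.4, 0.4],
)

```text
time: 20.1
tool_pos: [0.4665, 0.3232, 0.1173]
eef_rot: [-3.14, -0.003, -0.0]
ft_force: [0.8, 0.4, -0.3]
opening: 0.698
```

Run:
```python
from h import *
o=get_obs();print(o["tool_pos"].round(4),o["opening"])
for n in("scene","top"):
    c=cam(n)
    for k,p in(("L",(.586,-.251,.185)),("M",(.455,-.219,.166))):
        g=proj(c,p)[0];b=blue(c);a,uv=min(b,key=lambda t:np.linalg.norm(t[1]-g));print(n,k,a,capxy(c,uv,k,.083).round(4))
    if n=="scene":P=cv2.resize(c["pixels"][190:330,150:350],(800,560),interpolation=cv2.INTER_CUBIC)
cv2.imwrite("pics/G.png",P[:,:,::-1])
```

```text
[0.4665 0.3232 0.1173] 0.698157663295028
scene L 408 [ 0.5851 -0.2534]
scene M 194 [ 0.4562 -0.22  ]
top L 157 [ 0.5903 -0.2542]
top M 63 [ 0.4608 -0.2183]
```

View pics/G.png

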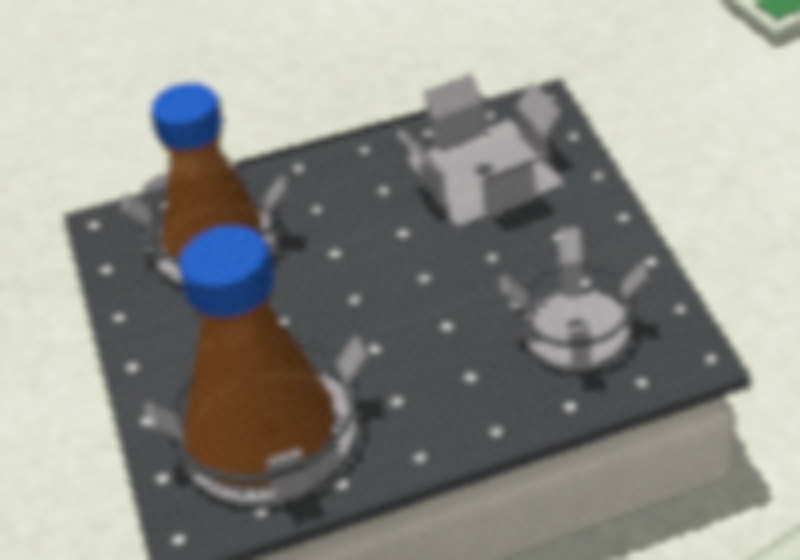

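Both flasks are upright inside their clamps (medium at crop (210,200), large at (258,420)). Now the small one.

Request:
play_rows(
  twist=[
    [0, 0, 0],
    [0, 0, 0],
    [0, 0, 0],
    [0, 0, 0],
    [0, 0, 0],
    [0, 0, 0],
    [0, 0, 0],
    [0, 0, 0],
    [0, 0, 0],
    [0, 0, 0],
  ],
  offset=[
    [-0.0005, 0, 0.025],
    [-0.0005, 0, 0.05],
    [-0.0005, 0, 0.065],
    [-0.0005, 0, 0.072],
    [-0.0005, 0, 0.072],
    [-0.0005, 0, 0.072],
    [-0.0005, 0, 0.072],
    [-0.0005, 0, 0.072],
    [-0.0005, 0, 0.072],
    [-0.0005, 0, 0.072],
  ],
  hand=[0.4, 0.4, 0.4, 0.4, 0.4, -1, -1, -1, -1, -1],
)

```text
time: 21.45
tool_pos: [0.4654, 0.3231, 0.0441]
eef_rot: [-3.141, -0.002, -0.0]
ft_force: [-1.1, -0.5, 5.2]
opening: 0.314
```

Request:
play_rows(
  twist=[
    [0, 0, 0],
    [0, 0, 0],
  ],
  offset=[
    [0, 0, 0],
    [0, 0, 0],
  ],
  hand=[-1, -1],
)

```text
time: 21.7
tool_pos: [0.4654, 0.3231, 0.0441]
eef_rot: [-3.141, -0.002, -0.0]
ft_force: [-0.7, -1.1, 5.1]
opening: 0.314
```

Request:
play_rows(
  twist=[
    [0, 0, 0],
    [0, 0, 0],
    [0, 0, 0],
    [0, 0, 0],
    [0, 0, 0],
    [0, 0, 0],
    [0, 0, 0],
    [0, 0, 0],
    [0, 0, 0],
    [0, 0, 0],
  ],
  offset=[
    [0, 0, -0.02],
    [0, 0, -0.06],
    [0.005, 0.02, -0.1],
    [0.015, 0.06, -0.13],
    [0.035, 0.11, -0.14],
    [0.055, 0.16, -0.14],
    [0.075, 0.21, -0.14],
    [0.095, 0.26, -0.14],
    [0.115, 0.31, -0.14],
    [0.13, 0.36, -0.14],
  ],
  hand=[-1, -1, -1, -1, -1, -1, -1, -1, -1, -1],
)

```text
time: 22.95
tool_pos: [0.5948, -0.0388, 0.1826]
eef_rot: [-3.141, 0.0, -0.0]
ft_force: [-0.0, 1.4, -0.3]
opening: 0.314
```

Request:
play_rows(
  twist=[
    [0, 0, 0],
    [0, 0, 0],
    [0, 0, 0],
    [0, 0, 0],
    [0, 0, 0],
    [0, 0, 0],
  ],
  offset=[
    [0.012, 0.04, 0],
    [0.019, 0.064, 0],
    [0.019, 0.064, 0],
    [0.019, 0.064, 0],
    [0.019, 0.064, 0],
    [0.019, 0.064, 0],
  ],
  hand=[-1, -1, -1, -1, -1, -1],
)

```text
time: 23.7
tool_pos: [0.6135, -0.1002, 0.1832]
eef_rot: [-3.141, -0.0, 0.001]
ft_force: [0.0, 1.6, -0.1]
opening: 0.309
```

```bash
python3 -c "
from h import *
caps('S',.0441)
P=cv2.resize(capture('scene')['pixels'][190:310,220:380],(640,480),interpolation=cv2.INTER_CUBIC)
cv2.imwrite('pics/H.png',P[:,:,::-1])"
```

```text
scene 163 [293.9 220.9] [291.9 221.4] cap [ 0.6144 -0.0965] tcp [ 0.6135 -0.1002  0.1832] force [ 0.   1.6 -0.1] 0.309
top 61 [476.1 136.2] [401.4 122.7] cap [ 0.5879 -0.252 ] tcp [ 0.6135 -0.1002  0.1832] force [ 0.   1.6 -0.1] 0.309
```

View pics/H.png

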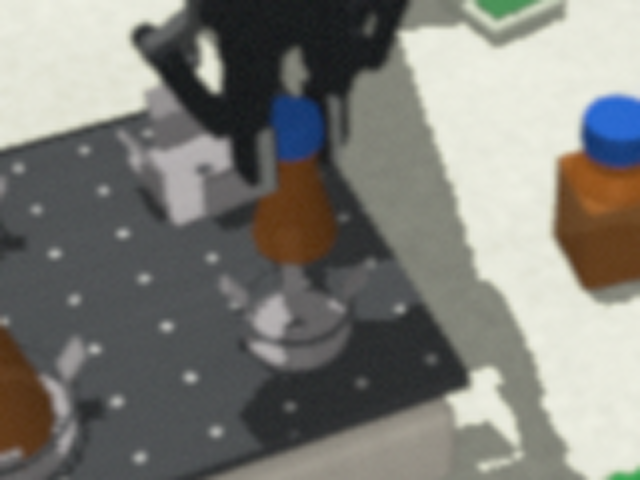

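The small flask hangs upright, centred over the small clamp (flask at crop (295,210), clamp at (298,325)). Lowering.

Request:
play_rows(
  twist=[
    [0, 0, 0],
    [0, 0, 0],
    [0, 0, 0],
    [0, 0, 0],
    [0, 0, 0],
    [0, 0, 0],
    [0, 0, 0],
    [0, 0, 0],
  ],
  offset=[
    [0.001, 0.0005, 0.008],
    [0.001, 0.0005, 0.018],
    [0.001, 0.0005, 0.028],
    [0.001, 0.0005, 0.036],
    [0.001, 0.0005, 0.044],
    [0.001, 0.0005, 0.05],
    [0.001, 0.0005, 0.053],
    [0.001, 0.0005, 0.053],
  ],
  hand=[-1, -1, -1, -1, -1, -1, -1, -1],
)

```text
time: 24.85
tool_pos: [0.6146, -0.1017, 0.13]
eef_rot: [-3.142, 0.0, -0.0]
ft_force: [-0.0, 0.6, -0.1]
opening: 0.316
```

Request:
play_rows(
  twist=[
    [0, 0, 0],
    [0, 0, 0],
    [0, 0, 0],
    [0, 0, 0],
  ],
  offset=[
    [0, 0, 0.001],
    [0, 0, 0.002],
    [0, 0, 0.003],
    [0, 0, 0.003],
  ],
  hand=[-1, -1, -1, -1],
)

```text
time: 25.35
tool_pos: [0.6147, -0.1017, 0.1272]
eef_rot: [3.142, -0.0, -0.0]
ft_force: [0.2, 0.4, -0.9]
opening: 0.314
```

Request:
play_rows(
  twist=[
    [0, 0, 0],
    [0, 0, 0],
    [0, 0, 0],
  ],
  offset=[
    [0, 0, 0.001],
    [0, 0, 0.0015],
    [0, 0, 0.0015],
  ],
  hand=[-1, -1, -1],
)

```text
time: 25.72
tool_pos: [0.6153, -0.1018, 0.1272]
eef_rot: [3.141, -0.002, 0.0]
ft_force: [-1.7, 0.8, 6.1]
opening: 0.313
```

Request:
play_rows(
  twist=[
    [0, 0, 0],
    [0, 0, 0],
    [0, 0, 0],
    [0, 0, 0],
    [0, 0, 0],
    [0, 0, 0],
    [0, 0, 0],
  ],
  offset=[
    [0, 0, 0],
    [0, 0, 0],
    [0, 0, 0],
    [0, 0, 0],
    [0, 0, -0.02],
    [0, 0, -0.06],
    [0, 0, -0.09],
  ],
  hand=[-0.1, 0.1, 0.2, 0.2, 0.2, 0.3, 0.5],
)

```text
time: 26.6
tool_pos: [0.6154, -0.102, 0.2192]
eef_rot: [3.14, -0.003, -0.0]
ft_force: [0.7, 0.0, -0.2]
opening: 0.751
```

Request:
play_rows(
  twist=[
    [0, 0, 0],
    [0, 0, 0],
    [0, 0, 0],
    [0, 0, 0],
    [0, 0, 0],
    [0, 0, 0],
    [0, 0, 0],
    [0, 0, 0],
    [0, 0, 0],
  ],
  offset=[
    [0, -0.03, 0],
    [-0.003, -0.08, 0],
    [-0.006, -0.13, 0],
    [-0.012, -0.18, 0.02],
    [-0.0125, -0.214, 0.05],
    [-0.0125, -0.214, 0.08],
    [-0.0125, -0.214, 0.085],
    [-0.0125, -0.214, 0.085],
    [-0.0125, -0.214, 0.085],
  ],
  hand=[0.5, 0.5, 0.5, 0.5, 0.5, 0.5, 0.5, 0.5, 0.5],
)

```text
time: 27.72
tool_pos: [0.6035, 0.1118, 0.1328]
eef_rot: [3.142, -0.003, -0.001]
ft_force: [0.9, -0.1, -0.4]
opening: 0.752
```

Run:
```python
from h import *
o=get_obs();print(o["tool_pos"].round(4),o["opening"])
c=cam("scene")
for k,p in(("L",(.586,-.251,.185)),("M",(.455,-.219,.166)),("S",(.615,-.102,.151))):
    g=proj(c,p)[0];b=blue(c);a,uv=min(b,key=lambda t:np.linalg.norm(t[1]-g));print(k,a,capxy(c,uv,k,.083).round(4))
P=cv2.resize(c["pixels"][170:310,220:420],(800,560),interpolation=cv2.INTER_CUBIC)
cv2.imwrite("pics/I.png",P[:,:,::-1])
```

```text
[0.6035 0.1118 0.1328] 0.7518968839458471
L 407 [ 0.5851 -0.2533]
M 195 [ 0.4563 -0.22  ]
S 200 [ 0.6143 -0.1015]
```

View pics/I.png

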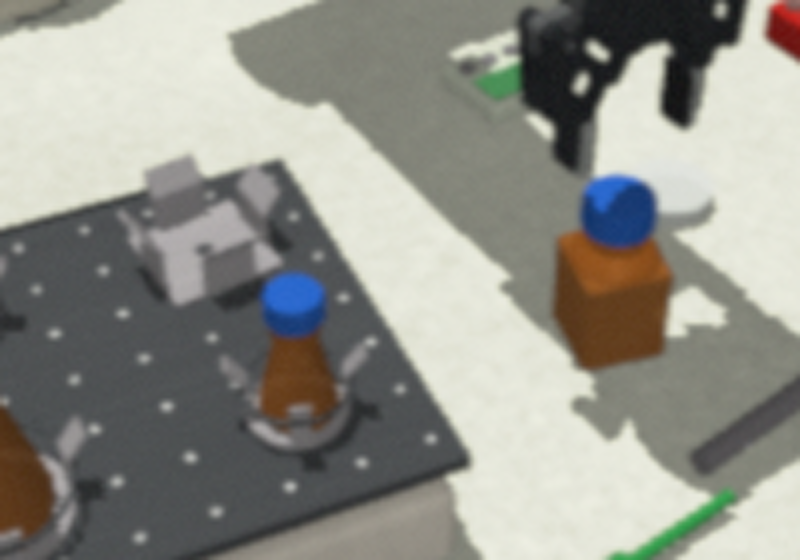

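The small flask is seated upright at crop (300,380). Now the bottle: descend and grip.

Request:
play_rows(
  twist=[
    [0, 0, 0],
    [0, 0, 0],
    [0, 0, 0],
    [0, 0, 0],
    [0, 0, 0],
    [0, 0, 0],
    [0, 0, 0],
    [0, 0, 0],
    [0, 0, 0],
    [0, 0, 0],
  ],
  offset=[
    [-0.0005, -0.0005, 0.02],
    [-0.0005, -0.0005, 0.04],
    [-0.0005, -0.0005, 0.056],
    [-0.0005, -0.0005, 0.062],
    [-0.0005, -0.0005, 0.062],
    [-0.0005, -0.0005, 0.062],
    [-0.0005, -0.0005, 0.062],
    [-0.0005, -0.0005, 0.062],
    [-0.0005, -0.0005, 0.062],
    [-0.0005, -0.0005, 0.062],
  ],
  hand=[0.5, 0.5, 0.5, 0.5, 0.5, -1, -1, -1, -1, -1],
)

```text
time: 29.02
tool_pos: [0.6025, 0.1126, 0.0697]
eef_rot: [3.141, -0.002, -0.0]
ft_force: [-0.5, -1.8, 5.3]
opening: 0.458
```

Request:
play_rows(
  twist=[
    [0, 0, 0],
    [0, 0, 0],
  ],
  offset=[
    [0, 0, 0],
    [0, 0, 0],
  ],
  hand=[-1, -1],
)

```text
time: 29.28
tool_pos: [0.6026, 0.1126, 0.0697]
eef_rot: [3.141, -0.002, -0.0]
ft_force: [-0.8, -1.6, 6.2]
opening: 0.454
```

Request:
play_rows(
  twist=[
    [0, 0, 0],
    [0, 0, 0],
    [0, 0, 0],
    [0, 0, -3],
    [0, 0, -6],
    [0, 0, -9],
    [0, 0, -12],
    [0, 0, -15],
    [0, 0, -16],
    [0, 0, -16],
  ],
  offset=[
    [0, 0, -0.02],
    [0, 0, -0.06],
    [0, 0, -0.1],
    [-0.015, 0.03, -0.13],
    [-0.04, 0.07, -0.14],
    [-0.065, 0.11, -0.14],
    [-0.09, 0.15, -0.14],
    [-0.105, 0.175, -0.14],
    [-0.1145, 0.1905, -0.14],
    [-0.1145, 0.1905, -0.14],
  ],
  hand=[-1, -1, -1, -1, -1, -1, -1, -1, -1, -1],
)

```text
time: 30.52
tool_pos: [0.4865, -0.0781, 0.209]
eef_rot: [-3.141, -0.0, 0.277]
ft_force: [0.4, 1.1, -1.4]
opening: 0.458
```

Request:
play_rows(
  twist=[
    [0, 0, 0],
    [0, 0, 0],
  ],
  offset=[
    [0, 0, 0],
    [0, 0, 0],
  ],
  hand=[-1, -1],
)

```text
time: 30.78
tool_pos: [0.4874, -0.0769, 0.2087]
eef_rot: [-3.141, -0.0, 0.28]
ft_force: [-0.2, -0.1, -0.9]
opening: 0.458
```

Run:
```python
from h import *
caps("B",.0697)
P=cv2.resize(capture("scene")["pixels"][165:265,210:330],(720,600),interpolation=cv2.INTER_CUBIC)
cv2.imwrite("pics/J.png",P[:,:,::-1])
```

```text
scene 233 [269.5 172.4] [266.2 172.7] cap [ 0.4899 -0.071 ] tcp [ 0.4874 -0.0769  0.2087] force [-0.2 -0.1 -0.9] 0.458
top 89 [473.4 135.4] [392.5 183.3] cap [ 0.5836 -0.2364] tcp [ 0.4874 -0.0769  0.2087] force [-0.2 -0.1 -0.9] 0.458
```

View pics/J.png

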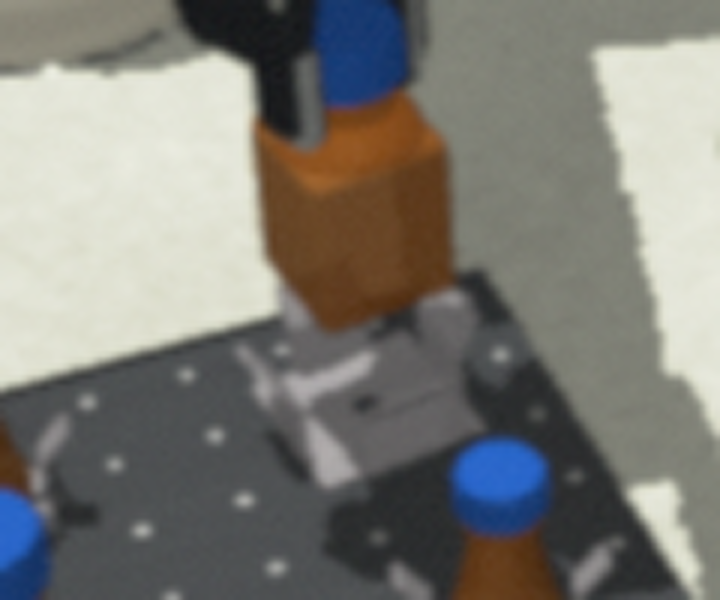

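Run:
```python
from h import *
c=cam("scene")
def seg(n,pts,z):
    W=back(c,(np.array(pts)+.5)/6-.5+[210,165],z);d=W[1]-W[0];print(n,W[:,:2].round(4).tolist(),"len",np.linalg.norm(d).round(4),"ang",np.degrees(np.arctan2(d[1],d[0]))%90)
seg("bottom right",[(332,330),(455,290)],.139)
seg("bottom left",[(332,330),(268,258)],.139)
seg("shoulder right",[(322,190),(445,150)],.203)
seg("shoulder left",[(322,190),(257,122)],.203)
seg("clamp floor front",[(335,487),(485,430)],.083)
```

```text
bottom right [[0.5066, -0.0996], [0.5126, -0.0547]] len 0.0452 ang 82.35965902431572
bottom left [[0.5066, -0.0996], [0.4595, -0.098]] len 0.0472 ang 88.11424028828526
shoulder right [[0.5141, -0.1016], [0.5185, -0.0583]] len 0.0435 ang 84.12024106064979
shoulder left [[0.5141, -0.1016], [0.4687, -0.1003]] len 0.0454 ang 88.33253381765277
clamp floor front [[0.5193, -0.1109], [0.5248, -0.0533]] len 0.0578 ang 84.56737567707845
```

Request:
play_rows(
  twist=[
    [0, 0, -1.5],
    [0, 0, -1.5],
    [0, 0, -1.5],
    [0, 0, -1.5],
    [0, 0, -1.5],
  ],
  offset=[
    [0, 0.001, 0.006],
    [0, 0.001, 0.014],
    [0, 0.001, 0.022],
    [0, 0.001, 0.03],
    [0, 0.001, 0.03],
  ],
  hand=[-1, -1, -1, -1, -1],
)

```text
time: 31.6
tool_pos: [0.4868, -0.0784, 0.1776]
eef_rot: [-3.14, 0.002, 0.305]
ft_force: [0.2, -0.8, -0.4]
opening: 0.454
```

Request:
play_rows(
  twist=[
    [0, 0, 0],
    [0, 0, 0],
    [0, 0, 0],
    [0, 0, 0],
    [0, 0, 0],
    [0, 0, 0],
  ],
  offset=[
    [0, 0, 0.003],
    [0, 0, 0.006],
    [0, 0, 0.009],
    [0, 0, 0.012],
    [0, 0, 0.014],
    [0, 0, 0.014],
  ],
  hand=[-1, -1, -1, -1, -1, -1],
)

```text
time: 32.35
tool_pos: [0.4873, -0.0786, 0.1644]
eef_rot: [-3.141, 0.0, 0.305]
ft_force: [-1.2, -0.5, -1.1]
opening: 0.455
```

Request:
play_rows(
  twist=[
    [0, 0, 0],
    [0, 0, 0],
    [0, 0, 0],
    [0, 0, 0],
    [0, 0, 0],
    [0, 0, 0],
    [0, 0, 0],
  ],
  offset=[
    [0, 0, 0.003],
    [0, 0, 0.006],
    [0, 0, 0.009],
    [0, 0, 0.011],
    [0, 0, 0.0125],
    [0, 0, 0.013],
    [0, 0, 0.013],
  ],
  hand=[-1, -1, -1, -1, -1, -1, -1],
)

```text
time: 33.22
tool_pos: [0.4877, -0.0787, 0.1527]
eef_rot: [3.141, -0.0, 0.306]
ft_force: [-2.5, 1.0, 4.7]
opening: 0.454
```

Floor contact is exactly at the expected height (0.1527). Release and rise.

Request:
play_rows(
  twist=[
    [0, 0, 0],
    [0, 0, 0],
    [0, 0, 0],
    [0, 0, 0],
    [0, 0, 0],
    [0, 0, 0],
    [0, 0, 0],
  ],
  offset=[
    [0, 0, 0],
    [0, 0, 0],
    [0, 0, 0],
    [0, 0, 0],
    [0, 0, -0.02],
    [0, 0, -0.06],
    [0, 0, -0.1],
  ],
  hand=[0.1, 0.3, 0.5, 0.5, 0.5, 0.5, 0.5],
)

```text
time: 34.1
tool_pos: [0.4871, -0.0786, 0.2525]
eef_rot: [-3.141, 0.001, 0.305]
ft_force: [0.8, 0.5, 0.2]
opening: 0.75
```

Request:
play_rows(
  twist=[
    [0, 0, 0],
    [0, 0, 0],
    [0, 0, 0],
    [0, 0, 0],
    [0, 0, 0],
    [0, 0, 0],
    [0, 0, 0],
  ],
  offset=[
    [0, -0.04, 0],
    [0, -0.09, 0],
    [0, -0.14, 0],
    [0, -0.19, 0],
    [0, -0.22, 0],
    [0, -0.22, 0],
    [0, -0.22, 0],
  ],
  hand=[0.5, 0.5, 0.5, 0.5, 0.5, 0.5, 0.5],
)

```text
time: 34.98
tool_pos: [0.4215, 0.1306, 0.2516]
eef_rot: [3.141, 0.0, 0.305]
ft_force: [-0.2, 0.9, -0.2]
opening: 0.75
```

Run:
```python
from h import *
o=get_obs();print(o["time"],o["tool_pos"].round(4))
for n in("scene","top"):
  c=cam(n);b=blue(c)
  for k,p in(("L",(.586,-.251,.185)),("M",(.455,-.219,.166)),("S",(.615,-.102,.151)),("B",(.488,-.079,.177))):
    g=proj(c,p)[0];a,uv=min(b,key=lambda t:np.linalg.norm(t[1]-g));print(n,k,a,capxy(c,uv,k,.083).round(4))
  x0,y0,w,h=(150,170,200,150) if n=="scene" else (350,100,160,120)
  P=cv2.resize(c["pixels"][y0:y0+h,x0:x0+w],(400*1,300),interpolation=cv2.INTER_CUBIC) if 0 else cv2.resize(c["pixels"][y0:y0+h,x0:x0+w],(400,300),interpolation=cv2.INTER_CUBIC)
  A=P if n=="scene" else np.hstack([A,P])
cv2.imwrite("pics/K.png",A[:,:,::-1])
```

```text
34.975 [0.4215 0.1306 0.2516]
scene L 408 [ 0.5852 -0.2534]
scene M 195 [ 0.4563 -0.22  ]
scene S 202 [ 0.614  -0.1014]
scene B 266 [ 0.4885 -0.0795]
top L 157 [ 0.59  -0.254]
top M 92 [ 0.4585 -0.2191]
top S 139 [ 0.6157 -0.1016]
top B 245 [ 0.4884 -0.0792]
```

View pics/K.png

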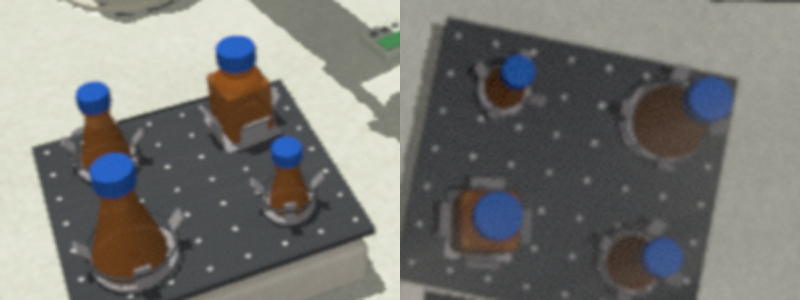

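All four stand upright in their clamps with the arm clear and the cap positions on the clamp centres. Handing in.

```bash
python3 -c "
from bench import *
print(hand_in())"
```

```text
the job is handed in; nothing more can be done
None
```

All four vessels are in their own clamps, upright and released. I gripped each by the cap, lowered it until it touched the clamp floor (about 5–6 N), and handed in at about 35 s. No verdict was reported. The black, yellow and purple look-alikes were left alone.

- **Height:** each vessel touched the floor within 0.2 mm of the expected height.
- **Position:** the scene camera puts the medium, small and square caps within about 2 mm of their clamp centres. The large flask sits about 2–3 mm off centre, close to the clamp's 3 mm play but inside the 8 mm limit.
- **Disagreement:** for the large and medium flasks the top camera reads 2–5 mm farther out in x than the scene camera. It saw only part of those two caps, so I trusted the scene view.
- **Arm:** the gripper is open and clear of everything, about 0.25 m above the bench.

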